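# Swing the bench magnifier over the vial and relock its index plunger

## Robot

A 7-joint arm with a two-finger parallel gripper is mounted at the origin on a cart in front of the work surface, level with it; the furniture and walls round the work are solid. World frame = base frame: x ahead of the robot, y to its left, z up, the work surface at z = 0. Lengths are in m, angles in rad, forces in N, time in s.
With the tool pointing down it reaches from about 0.425 to 0.95 m from the base axis. Payload 4.7 kg.
Tool frame: the origin (TCP) lies midway between the tips of the shut fingers; the grasp point (between the pads) lies 19 mm behind it; z points along the fingers, y is the line along which they close (so a half turn about z gives the same grasp; the last joint's range is limited). The gripper opens to 85 mm and grips with 20 to 120 N. Pads are 22 mm wide; open, the fingers measure 114 mm over their backs; the gripper's body (76 mm by 85 mm) begins 54 mm behind the grasp point. The pads swing forward as they close: fully open they stand 13 mm farther back than shut.
Start: joints at [-1.287, 0.469, -0.049, 1.532, 0.024, 1.141, -0.082], TCP at [0.208, 0.642, 0.231] pointing down, gripper open.
Joint ranges: [-2.59, 2.59], [-0.33, 1.99], [-1.39, 1.29], [0.1, 2.45], [-1.04, 4.18], [0.21, 1.99], [-2.66, 2.66]. Speed limits (rad/s): [2.57, 2.57, 3.14, 3.14, 3.14, 3.14, 3.14].

## Interface

Orientations are given as [roll, pitch, yaw] about the fixed x, y, z axes, in that order (R = Rz(yaw) Ry(pitch) Rx(roll)).
In Python, from cell import status, imaging, ticket, search_frame, masks_of, place_of gives the robot as it stands.
- The arm moves only by the tool move_arm, never from a script. Its argument "increments" is a list of rows, each a list of 4 numbers: the shift along the tool's x, y, z in mm, then the turn about the tool's z in degrees. A call has 1 to 5 rows; each row shifts and turns the commanded pose from where the row before left it, along the tool's axes as they then stand; what a row does not reach is not made up. A row lasts 1/12 s, in which the tool goes at most 41.7 mm and 7.16 degrees, less where a joint would pass 70% of its speed; a pose out of reach is approached as far as the arm can. A call is refused whole if a number of a shift passes 41.7 or a number of a turn 7.16, either way. A call with a gripper value outside its range is refused whole. "gripper" is the finger opening in mm, from 0 to 85.4, set as the call begins (left out, the last holds). The fingers move at their own pace and stop on an object; "squeeze" is the grip in N (left out, the last holds). Time passes only in rows, so rows that do not move let the fingers close. It gives the time, the measured TCP pose, the force, the opening and the grip force at its end, in the units of the state.
- status.observe(): the state, without advancing time (a new reading comes with each control period).
- imaging.grab_frame(name): name is "scene" or "top" or "wrist"; returns a dict with "color" (480x640x3 uint8, red, green, blue), "vertical_fov" (degrees; the focal length in pixels is half the picture's height over the tangent of half this angle, whatever the lens; pixels are square), "cx", "cy" (the principal point, pixels), "pose" (4x4, takes a point from camera to world coordinates). Camera axes: x right, y up, looking along -z (the intrinsics and any distortion apply to the point x, -y, -z); pixel columns grow to the right and rows downward; lengths in m; the calibration is good to about 2 mm. A picture is of the moment at which its call begins. There is no depth.
- ticket.close_job(): hands the job in; it is judged then, once.
Trained networks look in a picture, given as the dict that the camera call returned (one of the last four; its "shot" number tells which), for a name from the list of things; names that differ only in an ending like _2 or _b are one class to them, and where a whole thing is asked for, a point or a joint stands for the part that bears it (a point fixed in the world has none). Each returns a list of dicts, best first, with "confidence" (0 to 1); they miss things now and then, are a little off and sometimes report something else, mostly with a low value. They report only what shows in the picture. A call takes as long as a camera call. They do not tell look-alikes from the thing itself.
- search_frame(picture, query): "point" ([x, y, z] in m, in world coordinates, good to about 4 mm: the middle of the surface that is visible of it).
- masks_of(picture, query): "mask" (480x640 bool, what is visible of it).
- place_of(picture, query): "point" ([x, y, z] in m, in world coordinates, good to about 4 mm: a listed point, or the origin of a listed thing).
The state is a dict: "t": time; "joint_pos": joint angles; "qvel": joint speeds; "joint_efforts": joint torques, N m; "tcp_pos": TCP position; "eef_rot": TCP orientation; "wrist_force": force on the tool from outside, world axes, zero at the start; "moment": the same for the moment, N m; "finger_gap": finger opening in m; "gripper_force": force on a finger pad.
Only numpy, scipy, OpenCV 4.12 (cv2) and the standard library are available. Lean on these libraries where they do the work, as an engineer would, in place of code of your own. Each camera call takes 0.05 s, during which the arm holds its last target. There are 200 camera calls.

## Task

The bench magnifier is locked in its middle notch. Pull its spring plunger out, twist the wing knob so that it stays parked out by itself and let go of it, then swing the magnifier arm until its lens is over the open mixing vial (not the lidded jar), twist the knob back and make sure that the plunger has dropped fully home in the notch there, so that the arm is locked with the lens over the vial. Leave the vial and the jar where they stand and do not knock the other things about.

Things in the scene. Friction and masses are not known exactly. Their poses are not given: they have to be found in the camera images.
- magnifier: Fixed foot of the magnifier, a grey block 165 x 115 x 22 mm. Origin: on the table under the arm's vertical pivot; +x points from the plunger (robot's side) to the arm's middle position, z up. The pivot post is 20 mm thick (head 30 mm), 106 mm high.
- lens (a point): Centre of the round lens (outer radius 42 mm, 12 mm thick), 96 mm above the table, 170 mm from the pivot on a level black arm 16 mm wide, 10 mm thick. +x points outward along the arm, z up. With the plunger out the arm swings about 51 degrees either way; the pivot is stiff (0.2 N m) and stays where it is left.
- handle (a point): Grip point on the upright steel handle of the arm: a round post of 14 mm diameter, 100 mm from the pivot, from 101 to 151 mm above the table; the point is on its axis at 132 mm. Axes as for the lens.
- knob_grip (a point): Grip point of the black wing knob: a bar 34 mm long, 10 mm thick, 28 mm high; top 11 mm beyond the point, underside 17 mm before it, steel sleeve 26 mm before it when home. z: outward along the plunger, leaning 35 degrees from vertical away from the pivot; x along the bar, y across it. Home, it is 89 mm in front of the pivot, 90 mm above the table.
- plunger (a joint): How far the plunger is pulled out along its axis, in m: 0 = home in a notch; 0.0107 = its flat, square 6 mm nose rides on the ring between notches; 0.0145 = parked on the sleeve, nose clear of the ring; 0.019 = stop. A spring pushes it in with 5 N (home) to 9 N (stop), so it drops into a notch by itself.
- knob (a joint): Twist of the knob in rad, growing anticlockwise seen from above the knob: 0 = the plunger can go in; 1.25 = stop. It turns only while pulled out past 0.0145 (a cross pin must clear a slot); let go at 0.6 or more it stays parked. Turned back to 0 the pin drops in the slot and the plunger springs in until its nose meets the ring or a notch. Friction 0.04 N m.
- mix_vial: Open plain blue plastic vial, 33 mm diameter, 40 mm high, loose; origin at the centre of its underside. It stands to the left or right of the middle position, under the place of the lens at that side's notch, but up to 14 mm off.
- pigment_jar: Squat jar with a white screw lid, 40 mm diameter, 36 mm high, loose, on the other side; origin at the centre of its underside.
- masking_tape: Bystander: roll of masking tape lying flat, 84 mm across, 18 mm high; origin under its centre.
- spool_a: Bystander: small spool stand with a dark disc on top, 37 mm across, 26 mm high; origin under its centre.
- mix_cup: Bystander: small open grey-white mixing cup, 41 mm across, 28 mm high; origin under its centre.
- resin_bottle: Bystander: squeeze bottle with a pointed nozzle, 33 mm across, 102 mm high; origin under its centre.
- screwdriver: Bystander: screwdriver with a blue handle, 128 mm long, lying; origin under its centre.
- index_ring (a point): Centre of the top of the aluminium index ring (radius 68 mm, top 42 mm above the table) that turns with the arm; axes as for the lens. It has 3 radial notches 7.5 mm wide: for the middle and one 34 to 46 degrees to each side. The plunger's nose enters a notch only within about 0.7 degree of its middle, and then blocks the arm (0.75 mm play each way).
There are look-alikes about, which are no part of the job. Leave any orange look-alike of the mix_vial alone.

How it is judged:
On the way:
1. the plunger is parked out by the twisted knob and the fingers have let go of it (value of joint plunger above 0.012 m and value of joint knob above 0.5 rad and contact force between the fingers and magnifier below 0.3 N), for 0.2 s.
At the end, for the whole second after the job is handed in: The plunger is home (pulled out by less than 2 mm) with its knob twisted back (within 0.15 rad of 0), so that the arm is locked, and the lens centre is within 20 mm, seen from above, of the centre of the vial, which stands upright and at rest (horizontal distance between lens and mix_vial below 0.02 m and value of joint plunger below 0.002 m and value of joint knob below 0.15 rad and linear speed of mix_vial below 0.02 m/s and angle between mix_vial's own z axis and vertical below 0.1 rad); the robot touches nothing.
It fails at once if the vial or the jar is shifted by more than 10 mm (distance of any of mix_vial, pigment_jar from where it was at the start of the episode above 0.01 m).
It fails at once if a bystander is moved by more than 30 mm (distance of any of masking_tape, spool_a, mix_cup, resin_bottle, screwdriver from where it was at the start of the episode above 0.03 m).
It also fails if it takes over 72 s, if anything falls off the work surface, if the arm or the gripper's body presses on something with over 40 N, if the wrist force passes 120 N, or if a joint passes its speed limit or range.

## Working session

There is one attempt and no reset: what is moved stays moved. The work goes in short steps, Python scripts to look and compute and a tool call to move; the robot and the scene stay as the last step left them, time stands still between calls to the robot, and variables do not carry over. Pictures are saved under pics/ and viewed, at most 10 in all, crops included, and the job is handed in when it is done.

Besides the shell and the picture viewer there is one more tool, called after "Call:" as name([rows], argument=value, ...), one row to a line, values as JSON. move_arm: Moves the arm, as the interface text tells. Its arguments: {"type":"object","properties":{"increments":{"type":"array"},"gripper":{"type":"number"},"squeeze":{"type":"number"}},"required":["increments"]}

```bash
ls; mkdir -p pics; python3 - <<'E'
from cell import status, imaging, search_frame, place_of
import cv2
print(status.observe())
for n in ["scene","top"]:
    p=imaging.grab_frame(n); cv2.imwrite(f"pics/{n}0.png",p["color"][:,:,::-1])
    print(n,{k:v for k,v in p.items() if k not in("color",)})
    for q in ["magnifier","lens","handle","knob_grip","mix_vial","pigment_jar","index_ring","resin_bottle","masking_tape","spool_a","mix_cup","screwdriver"]:
        print(q,[( [round(float(c),3) for c in d["point"]],round(d["confidence"],2)) for d in place_of(p,q)][:3])
E
```

```text
pics
{'t': 0.0, 'joint_pos': array([-1.2868793 ,  0.46945431, -0.0486009 ,  1.53367085,  0.02409679,
        1.14097673, -0.08231555]), 'qvel': array([ 1.13044712e-03, -7.18056060e-04,  6.00656157e-04, -1.25965068e-03,
       -9.72752233e-05,  1.62818746e-03,  7.04228725e-04]), 'joint_efforts': array([-2.56714693e-04, -5.10304642e+01, -4.66729724e-02, -2.37710863e+01,
        1.07389677e-02,  7.57589500e-03, -2.49058161e-06]), 'tcp_pos': array([0.20753458, 0.64170782, 0.23026252]), 'eef_rot': array([-3.13966995e+00,  6.34144814e-05,  2.82879524e+00]), 'wrist_force': array([-0.17503823,  0.21450766,  0.10159306]), 'moment': array([-0.00410283, -0.00882235, -0.03349286]), 'gripper_force': 0.0, 'finger_gap': 0.08568851764223495}
scene {'vertical_fov': 54.99367848480865, 'cx': 321.82075264070414, 'cy': 246.92932380253387, 'pose': array([[ 0.72973378,  0.40486819, -0.5509722 , -0.10413821],
       [-0.683366  ,  0.45821867, -0.56837185, -0.73995931],
       [ 0.02235007,  0.7912758 ,  0.6110508 ,  0.81554816],
       [ 0.        ,  0.        ,  0.        ,  1.        ]]), 'shot': 1}
magni
[... 961 characters left out ...]
  [ 0.00000000e+00,  0.00000000e+00,  0.00000000e+00,
         1.00000000e+00]]), 'shot': 2}
magnifier [([0.526, -0.051, 0.001], 0.93), ([0.685, -0.093, 0.097], 0.74)]
lens [([0.688, -0.092, 0.102], 0.89)]
handle [([0.616, -0.074, 0.137], 0.65), ([0.435, -0.023, 0.09], 0.28)]
knob_grip [([0.436, -0.021, 0.094], 0.5)]
mix_vial [([0.638, -0.169, -0.001], 0.45)]
pigment_jar [([0.672, 0.045, 0.001], 0.69), ([0.601, 0.111, 0.001], 0.4)]
index_ring [([0.523, -0.05, 0.044], 0.71)]
resin_bottle [([0.646, -0.456, 0.004], 0.71), ([0.686, -0.092, 0.099], 0.46), ([0.524, -0.052, 0.001], 0.37)]
masking_tape [([0.487, 0.146, 0.001], 0.77)]
spool_a [([0.598, 0.113, -0.001], 0.58)]
mix_cup []
screwdriver []
```

```bash
python3 - <<'E'
import cv2,numpy as np
a=cv2.imread("pics/scene0.png");b=cv2.imread("pics/top0.png")
cv2.imwrite("pics/top_crop.png",cv2.resize(b[60:360,160:560],(800,600),interpolation=cv2.INTER_CUBIC))
E
```

```text
(no output)
```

View pics/scene0.png

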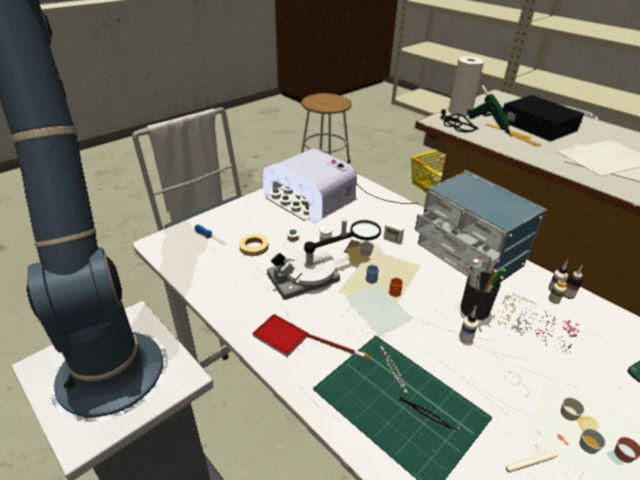

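View pics/top_crop.png

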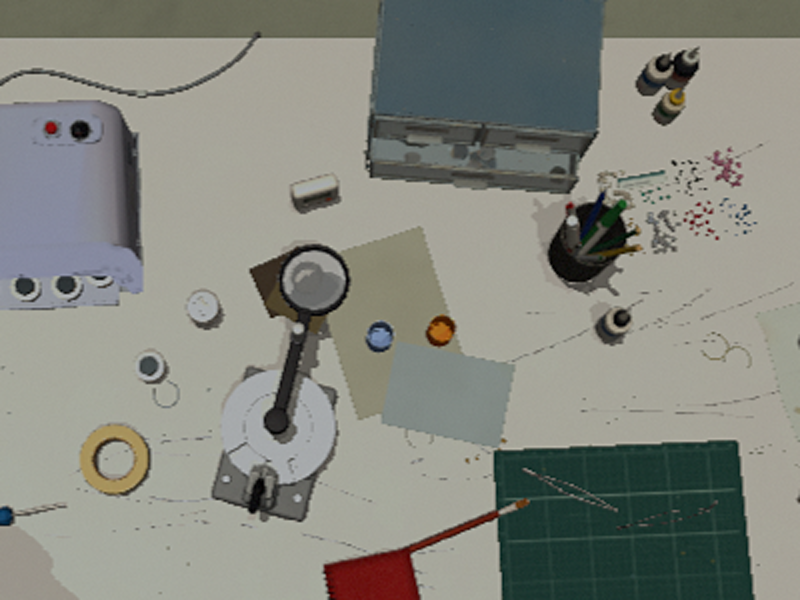

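Candidates for the vial in the crop are the blue cup at (380,335) and the orange cup at (441,331). The blue one fits: it is plain blue, and it stands under the lens circle on the right. The orange one is the look-alike. The white-lidded jar is on the left at (203,308), and the knob is at (258,490). I'll move the arm above the knob.

Call:
move_arm([
  [-32,-20.3,0,0],
  [-32,-20.3,0,0],
  [-32,-20.3,0,0],
  [-32,-20.3,0,0],
  [-32,-20.3,0,0],
])

```text
t: 1.72
tcp_pos: [0.3296, 0.495, 0.2315]
eef_rot: [3.141, 0.0, 2.829]
wrist_force: [0.9, 0.8, 0.5]
finger_gap: 0.0853
gripper_force: 0.0
```

Call:
move_arm([
  [-32,-20.3,0,0],
  [-32,-20.3,0,0],
  [-32,-20.3,0,0],
  [-32,-20.3,0,0],
  [-32,-20.3,0,0],
])

```text
t: 2.13
tcp_pos: [0.4507, 0.3491, 0.2317]
eef_rot: [3.141, 0.0, 2.829]
wrist_force: [-0.4, 1.0, -0.2]
finger_gap: 0.0855
gripper_force: 0.0
```

Call:
move_arm([
  [-12.6,-35.9,0,0],
  [-12.6,-35.9,0,0],
  [-12.6,-35.9,0,0],
  [-12.6,-35.9,0,0],
  [-12.6,-35.9,0,0],
])

```text
t: 2.55
tcp_pos: [0.4542, 0.1587, 0.2315]
eef_rot: [3.141, 0.0, 2.829]
wrist_force: [0.9, 0.7, -0.5]
finger_gap: 0.0857
gripper_force: 0.0
```

Call:
move_arm([
  [-12.6,-35.9,0,0],
  [-12.6,-35.9,0,0],
  [-12.6,-35.9,0,0],
  [-12.6,-35.9,0,0],
  [-12.6,-35.9,0,0],
])

```text
t: 2.97
tcp_pos: [0.4589, -0.0315, 0.2317]
eef_rot: [3.141, 0.001, 2.829]
wrist_force: [0.7, 0.3, 0.5]
finger_gap: 0.0854
gripper_force: 0.0
```

```bash
python3 - <<'E'
from cell import status
s=status.observe(); print(s["t"],s["tcp_pos"],s["eef_rot"],s["joint_pos"])
E
```

```text
2.9667 [ 0.45885662 -0.03148887  0.23171187] [3.14078469e+00 8.84549294e-04 2.82897678e+00] [-0.31431033  0.1087912   0.31822835  2.03658503 -0.0409519   1.0009302
  1.28240675]
```

```bash
python3 - <<'E'
from cell import status, imaging, place_of, masks_of
import cv2
p=imaging.grab_frame("wrist"); cv2.imwrite("pics/w1.png",p["color"][:,:,::-1])
print(p["pose"].round(3).tolist(),p["vertical_fov"],p["cx"],p["cy"])
for q in ["magnifier","lens","handle","knob_grip","index_ring","mix_vial"]:
    print(q,[( [round(float(c),4) for c in d["point"]],round(d["confidence"],2)) for d in place_of(p,q)][:3])
E
```

```text
[[0.307, -0.919, -0.248, 0.397], [0.952, 0.297, 0.079, -0.011], [0.001, -0.26, 0.965, 0.374], [0.0, 0.0, 0.0, 1.0]] 66.729637910148 321.52618126496816 232.8907530813788
magnifier [([0.5221, -0.048, -0.0015], 0.83)]
lens []
handle []
knob_grip [([0.4381, -0.0249, 0.0936], 0.89), ([0.5211, -0.0469, -0.0009], 0.24)]
index_ring [([0.5233, -0.0514, 0.0447], 0.57), ([0.6686, 0.0443, -0.001], 0.42)]
mix_vial [([0.634, -0.168, 0.0002], 0.73), ([0.6405, -0.2437, -0.0028], 0.55)]
```

View pics/w1.png

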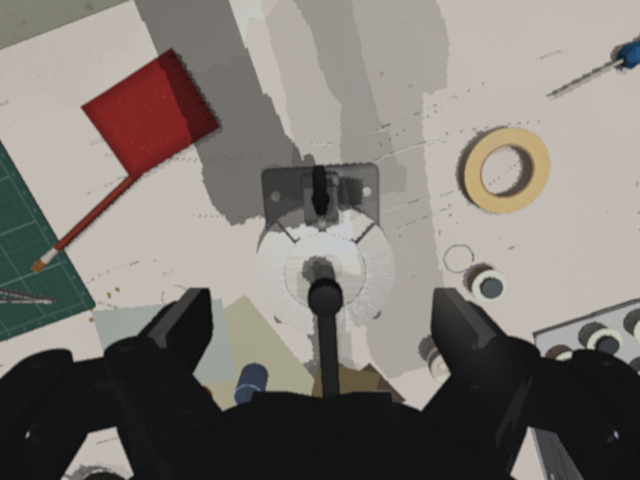

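The close view shows the knob bar at (320,190). It lies radially, in line with the foot, so the fingers can close across it.

Call:
move_arm([
  [23.8,-0.9,0,-3.4],
  [0,0,36,0],
  [0,0,36,0],
  [0,0,36,0],
  [0,0,28,0],
], gripper=45, squeeze=25)

```text
t: 3.73
tcp_pos: [0.4353, -0.0215, 0.0934]
eef_rot: [3.141, -0.001, 2.892]
wrist_force: [-0.4, -0.2, 0.3]
finger_gap: 0.0449
gripper_force: 0.0
```

```bash
python3 - <<'E'
from cell import status, imaging, place_of, masks_of
import cv2
p=imaging.grab_frame("wrist"); cv2.imwrite("pics/w2.png",p["color"][:,:,::-1])
print(p["pose"].round(3).tolist())
s=status.observe(); print(s["t"],s["tcp_pos"],s["eef_rot"],s["joint_pos"])
for q in ["knob_grip","index_ring"]:
    print(q,[( [round(float(c),4) for c in d["point"]],round(d["confidence"],2)) for d in place_of(p,q)][:3])
E
```

```text
[[0.247, -0.936, -0.25, 0.372], [0.969, 0.239, 0.064, -0.005], [0.0, -0.258, 0.966, 0.236], [0.0, 0.0, 0.0, 1.0]]
3.7833 [ 0.43204333 -0.02155401  0.08939382] [-3.13813832 -0.00983193  2.89193163] [-0.28687182  0.28734161  0.28041867  2.23118099 -0.12905139  0.64815982
  1.40766297]
knob_grip [([0.4384, -0.0254, 0.0922], 0.74)]
index_ring [([0.5198, -0.0489, 0.0425], 0.95)]
```

View pics/w2.png

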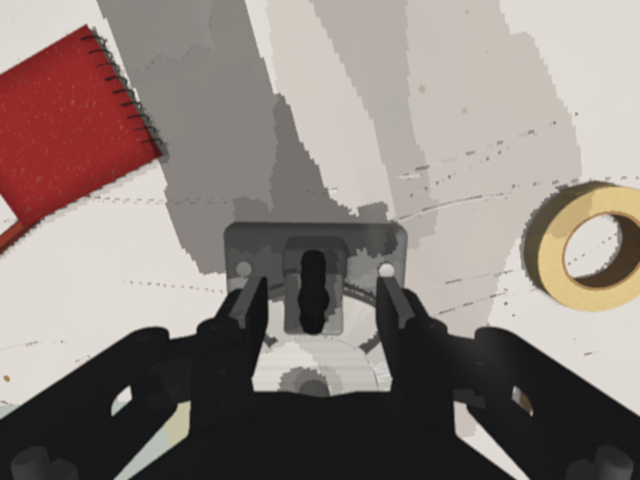

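Call:
move_arm([
  [-3,-2.7,5,0],
  [0,0,7,0],
  [0,0,7,0],
  [0,0,0,0],
  [0,0,0,0],
])

```text
t: 4.3
tcp_pos: [0.4385, -0.0266, 0.0765]
eef_rot: [3.141, 0.0, 2.888]
wrist_force: [-0.0, 0.3, 1.1]
finger_gap: 0.045
gripper_force: 0.0
```

Call:
move_arm([
  [0,0,0,0],
  [0,0,0,0],
  [0,0,0,0],
  [0,0,0,0],
  [0,0,0,0],
], gripper=0, squeeze=40)

```text
t: 4.72
tcp_pos: [0.4386, -0.0266, 0.0768]
eef_rot: [3.141, 0.0, 2.888]
wrist_force: [-0.8, -0.2, 6.0]
finger_gap: 0.0091
gripper_force: 64.9
```

Call:
move_arm([
  [0,0,0,0],
  [0,0,0,0],
  [0,0,0,0],
])

```text
t: 4.97
tcp_pos: [0.4386, -0.0266, 0.0769]
eef_rot: [3.141, 0.0, 2.888]
wrist_force: [-1.2, 0.0, 5.4]
finger_gap: 0.0091
gripper_force: 64.9
```

Call:
move_arm([
  [2.5,0,-3.5,0],
  [2.5,0,-3.5,0],
  [2.5,0,-3.5,0],
  [2.5,0,-3.5,0],
  [0,0,0,0],
])

```text
t: 5.38
tcp_pos: [0.4291, -0.0241, 0.0909]
eef_rot: [3.141, 0.002, 2.888]
wrist_force: [5.0, -0.9, -6.9]
finger_gap: 0.0093
gripper_force: 62.7
```

```bash
python3 - <<'E'
from cell import status
s=status.observe(); print(s)
E
```

```text
{'t': 5.3833, 'joint_pos': array([-0.28503415,  0.27521399,  0.2836223 ,  2.24395092, -0.12853335,
        0.63480701,  1.40936619]), 'qvel': array([ 0.00309292,  0.01470536, -0.00069064, -0.00272297, -0.00668108,
       -0.0088196 ,  0.00927258]), 'joint_efforts': array([ -0.66062875, -33.20203185,   1.28817435, -14.56795603,
        -0.10513618,   1.27708197,   0.08490101]), 'tcp_pos': array([ 0.42912771, -0.02412449,  0.09091258]), 'eef_rot': array([3.14108871e+00, 1.98128454e-03, 2.88817582e+00]), 'wrist_force': array([ 5.03761675, -0.87265734, -6.87560878]), 'moment': array([-0.40164648, -0.85437198, -0.14904777]), 'gripper_force': 62.70162172615528, 'finger_gap': 0.009291967989446651}
```

Call:
move_arm([
  [0,0,0,-5],
  [0,0,0,-5],
  [0,0,0,-5],
  [0,0,0,-5],
  [0,0,0,0],
])

```text
t: 5.8
tcp_pos: [0.4292, -0.0271, 0.0904]
eef_rot: [-3.139, 0.001, -3.05]
wrist_force: [4.3, -4.6, -6.3]
finger_gap: 0.0092
gripper_force: 103.6
```

Call:
move_arm([
  [0,0,0,-6],
  [0,0,0,-6],
  [0,0,0,-6],
  [0,0,0,0],
  [0,0,0,0],
])

```text
t: 6.22
tcp_pos: [0.4277, -0.0266, 0.0916]
eef_rot: [-3.141, -0.002, -2.738]
wrist_force: [-4.8, -3.8, 14.3]
finger_gap: 0.0092
gripper_force: 160.5
```

```bash
python3 - <<'E'
from cell import status, imaging
import cv2
p=imaging.grab_frame("wrist"); cv2.imwrite("pics/w3.png",cv2.resize(p["color"][160:420,150:490,::-1],(780,596),interpolation=cv2.INTER_CUBIC))
s=status.observe(); print(s["wrist_force"],s["moment"],s["joint_pos"],s["gripper_force"])
E
```

```text
[-5.46678791 -3.31850797 13.75500562] [-3.09776832  0.60038234 -1.38497918] [-0.15709027  0.26935948  0.13893559  2.23716456 -0.05898482  0.64009389
  1.9982484 ] 160.47337464988232
```

View pics/w3.png

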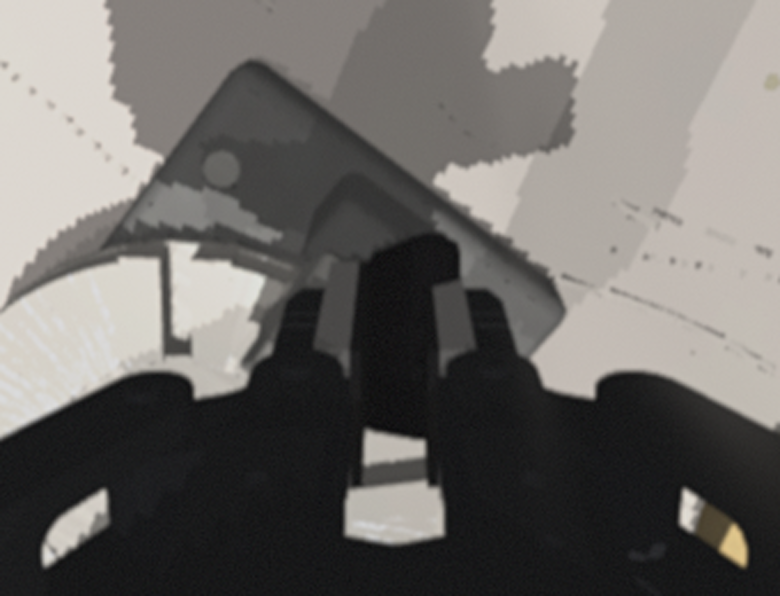

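The bar has turned with the fingers. It is tilted but still held. I'll ease the squeeze and turn a bit further.

Call:
move_arm([
  [0,0,0,-5],
  [0,0,0,-5],
  [0,0,0,-4],
  [0,0,0,0],
  [0,0,0,0],
], squeeze=20)

```text
t: 6.68
tcp_pos: [0.4221, -0.0267, 0.0952]
eef_rot: [3.134, -0.013, -2.49]
wrist_force: [-32.6, -5.5, 75.8]
finger_gap: 0.011
gripper_force: 107.2
```

Call:
move_arm([
  [0,0,-2,0],
  [0,0,-2,0],
  [0,0,0,0],
])

```text
t: 6.93
tcp_pos: [0.4218, -0.0268, 0.0962]
eef_rot: [3.135, -0.012, -2.491]
wrist_force: [-21.5, -6.1, 38.8]
finger_gap: 0.0113
gripper_force: 96.3
```

Call:
move_arm([
  [0,0,-2,0],
  [0,0,-2,0],
  [0,0,0,0],
])

```text
t: 7.18
tcp_pos: [0.4223, -0.027, 0.0976]
eef_rot: [3.137, -0.012, -2.49]
wrist_force: [-11.6, -5.6, 6.4]
finger_gap: 0.0112
gripper_force: 84.5
```

Call:
move_arm([
  [0,0,0,0],
  [0,0,0,0],
  [0,0,0,0],
  [0,0,0,0],
], gripper=30)

```text
t: 7.52
tcp_pos: [0.4291, -0.0237, 0.0986]
eef_rot: [-3.141, 0.001, -2.487]
wrist_force: [-0.1, 0.1, 0.2]
finger_gap: 0.0301
gripper_force: 0.0
```

Call:
move_arm([
  [0,0,0,0],
  [0,0,0,0],
  [0,0,-20,0],
  [0,0,-40,0],
  [0,0,-40,0],
], gripper=50)

```text
t: 7.93
tcp_pos: [0.4274, -0.0241, 0.1986]
eef_rot: [3.139, -0.003, -2.487]
wrist_force: [1.4, -0.2, -0.9]
finger_gap: 0.0496
gripper_force: 0.0
```

```bash
python3 - <<'E'
from cell import status, imaging, place_of, masks_of
import cv2
p=imaging.grab_frame("wrist"); cv2.imwrite("pics/w4.png",p["color"][:,:,::-1])
s=status.observe(); print(s["tcp_pos"],s["wrist_force"])
for q in ["knob_grip","handle","lens"]:
    print(q,[( [round(float(c),4) for c in d["point"]],round(d["confidence"],2)) for d in place_of(p,q)][:3])
p=imaging.grab_frame("top")
for q in ["knob_grip","handle","lens","mix_vial"]:
    print(q,[( [round(float(c),4) for c in d["point"]],round(d["confidence"],2)) for d in place_of(p,q)][:3])
E
```

```text
[ 0.43305197 -0.02404458  0.20662402] [2.29644536 0.32187588 4.91348742]
knob_grip [([0.431, -0.0234, 0.1035], 0.89)]
handle [([0.6182, -0.0742, 0.1322], 0.95)]
lens []
knob_grip [([0.5208, -0.0526, 0.0435], 0.57)]
handle [([0.6139, -0.0751, 0.1332], 0.78), ([0.5974, 0.1103, 0.0025], 0.47)]
lens [([0.6846, -0.0934, 0.0989], 0.75)]
mix_vial [([0.639, -0.1712, 0.004], 0.66), ([0.637, -0.244, -0.0], 0.59)]
```

View pics/w4.png

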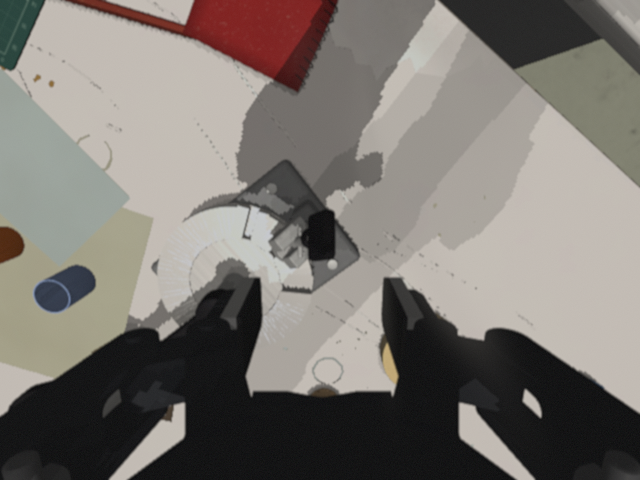

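The knob is now twisted, and it is parked about 14 mm out at (320,235). The fingers have released it. Next I'll go to the handle.

Call:
move_arm([
  [0,0,0,7.1],
  [0,0,0,7.1],
  [0,0,0,7.1],
  [0,0,0,7.1],
  [0,0,0,7.1],
])

```text
t: 8.8
tcp_pos: [0.4281, -0.0241, 0.1973]
eef_rot: [-3.141, -0.002, -3.113]
wrist_force: [0.3, -0.3, -0.3]
finger_gap: 0.0499
gripper_force: 0.0
```

Call:
move_arm([
  [0,0,0,7.1],
  [0,0,0,7.1],
  [0,0,0,7.1],
  [0,0,0,7.1],
  [0,0,0,7.1],
])

```text
t: 9.22
tcp_pos: [0.4282, -0.0241, 0.1973]
eef_rot: [-3.14, -0.002, 2.55]
wrist_force: [0.1, 0.4, 0.4]
finger_gap: 0.05
gripper_force: 0.0
```

Call:
move_arm([
  [-36.9,12.7,0,0],
  [-36.9,12.7,0,0],
  [-36.9,12.7,0,0],
  [-36.9,12.7,0,0],
  [-36.9,12.7,0,0],
])

```text
t: 9.63
tcp_pos: [0.6188, -0.0734, 0.1967]
eef_rot: [-3.14, -0.002, 2.557]
wrist_force: [1.2, 0.2, 0.6]
finger_gap: 0.0499
gripper_force: 0.0
```

Call:
move_arm([
  [0,0,0,0],
  [0,0,28,0],
  [0,0,28,0],
  [0,0,26,0],
  [0,0,0,0],
])

```text
t: 10.05
tcp_pos: [0.6129, -0.0724, 0.1097]
eef_rot: [-3.135, -0.011, 2.557]
wrist_force: [-1.0, 0.2, -1.1]
finger_gap: 0.0499
gripper_force: 0.0
```

Call:
move_arm([
  [0,0,0,0],
  [0,0,0,0],
  [0,0,0,0],
  [0,0,0,0],
  [0,0,0,0],
], gripper=0, squeeze=25)

```text
t: 10.47
tcp_pos: [0.6187, -0.0733, 0.1181]
eef_rot: [3.14, 0.003, 2.557]
wrist_force: [-0.6, -1.1, 3.0]
finger_gap: 0.0129
gripper_force: 24.8
```

```bash
cat > arc.py <<'E'
import numpy as np,sys
piv=np.array([.522,-.050]);r=.0995;yaw=2.557
def rows(a0,da,n):
    X=np.array([np.cos(yaw),np.sin(yaw)]);Y=np.array([np.sin(yaw),-np.cos(yaw)])
    a=np.radians(a0+da*np.arange(n+1));P=piv+r*np.c_[np.cos(a),np.sin(a)]
    D=np.diff(P,axis=0)*1000
    return [[round(float(d@X),1),round(float(d@Y),1),0,0] for d in D]
print(rows(float(sys.argv[1]),float(sys.argv[2]),int(sys.argv[3])))
E
python3 arc.py -13.6 -2.5 10; python3 arc.py -38.6 -0.5 30
```

```text
[[-1.4, -4.1, 0, 0], [-1.2, -4.2, 0, 0], [-1.0, -4.2, 0, 0], [-0.8, -4.3, 0, 0], [-0.7, -4.3, 0, 0], [-0.5, -4.3, 0, 0], [-0.3, -4.3, 0, 0], [-0.1, -4.3, 0, 0], [0.1, -4.3, 0, 0], [0.3, -4.3, 0, 0]]
[[0.1, -0.9, 0, 0], [0.1, -0.9, 0, 0], [0.1, -0.9, 0, 0], [0.1, -0.9, 0, 0], [0.1, -0.9, 0, 0], [0.1, -0.9, 0, 0], [0.1, -0.9, 0, 0], [0.1, -0.9, 0, 0], [0.1, -0.9, 0, 0], [0.1, -0.9, 0, 0], [0.2, -0.9, 0, 0], [0.2, -0.9, 0, 0], [0.2, -0.9, 0, 0], [0.2, -0.8, 0, 0], [0.2, -0.8, 0, 0], [0.2, -0.8, 0, 0], [0.2, -0.8, 0, 0], [0.2, -0.8, 0, 0], [0.2, -0.8, 0, 0], [0.2, -0.8, 0, 0], [0.2, -0.8, 0, 0], [0.2, -0.8, 0, 0], [0.2, -0.8, 0, 0], [0.3, -0.8, 0, 0], [0.3, -0.8, 0, 0], [0.3, -0.8, 0, 0], [0.3, -0.8, 0, 0], [0.3, -0.8, 0, 0], [0.3, -0.8, 0, 0], [0.3, -0.8, 0, 0]]
```

Call:
move_arm([
  [-1.4,-4.1,0,0],
  [-1.2,-4.2,0,0],
  [-1,-4.2,0,0],
  [-0.8,-4.3,0,0],
  [-0.7,-4.3,0,0],
])

```text
t: 10.88
tcp_pos: [0.6128, -0.0931, 0.118]
eef_rot: [3.137, 0.005, 2.557]
wrist_force: [3.5, 2.3, 4.6]
finger_gap: 0.0129
gripper_force: 25.1
```

Call:
move_arm([
  [-0.5,-4.3,0,0],
  [-0.3,-4.3,0,0],
  [-0.1,-4.3,0,0],
  [0.1,-4.3,0,0],
  [0.3,-4.3,0,0],
])

```text
t: 11.3
tcp_pos: [0.6018, -0.1128, 0.118]
eef_rot: [3.138, 0.007, 2.556]
wrist_force: [5.6, 1.4, 3.9]
finger_gap: 0.0131
gripper_force: 25.1
```

Call:
move_arm([
  [0,0,0,0],
  [0,0,0,0],
  [0,0,0,0],
  [0,0,0,0],
  [0,0,0,0],
], gripper=40)

```text
t: 11.72
tcp_pos: [0.5982, -0.1115, 0.1157]
eef_rot: [-3.141, -0.001, 2.557]
wrist_force: [0.6, 0.0, 0.3]
finger_gap: 0.0397
gripper_force: 0.0
```

Call:
move_arm([
  [0,0,-27,0],
  [0,0,-28,0],
  [0,0,-28,0],
  [0,0,0,0],
  [0,0,0,0],
])

```text
t: 12.13
tcp_pos: [0.5996, -0.1117, 0.2009]
eef_rot: [3.14, 0.003, 2.557]
wrist_force: [-0.5, 0.8, -0.4]
finger_gap: 0.0401
gripper_force: 0.0
```

Call:
move_arm([
  [0,0,0,-7.1],
  [0,0,0,-7.1],
  [0,0,0,-7.1],
  [0,0,0,-7.1],
  [0,0,0,-7.1],
], gripper=50)

```text
t: 12.55
tcp_pos: [0.5976, -0.1113, 0.1974]
eef_rot: [3.141, -0.004, -3.101]
wrist_force: [0.3, 0.8, 0.1]
finger_gap: 0.0501
gripper_force: 0.0
```

Call:
move_arm([
  [0,0,0,-7.1],
  [0,0,0,-7.1],
  [0,0,0,-7.1],
  [0,0,0,-7.1],
  [0,0,0,-7.1],
])

```text
t: 12.97
tcp_pos: [0.5976, -0.1113, 0.1973]
eef_rot: [3.139, -0.002, -2.481]
wrist_force: [0.6, 0.2, 0.1]
finger_gap: 0.0496
gripper_force: 0.0
```

Call:
move_arm([
  [16.6,35,0,0],
  [16.6,35,0,0],
  [16.6,35,0,0],
  [16.6,35,0,0],
  [16.6,35,0,0],
])

```text
t: 13.38
tcp_pos: [0.4234, -0.0225, 0.1976]
eef_rot: [3.139, -0.003, -2.487]
wrist_force: [0.3, 0.3, 0.6]
finger_gap: 0.0497
gripper_force: 0.0
```

Call:
move_arm([
  [0,0,0,0],
  [0,0,0,0],
  [0,0,0,0],
])

```text
t: 13.63
tcp_pos: [0.4265, -0.0234, 0.1989]
eef_rot: [3.141, -0.0, -2.487]
wrist_force: [0.9, -0.8, 0.1]
finger_gap: 0.0498
gripper_force: 0.0
```

```bash
python3 - <<'E'
from cell import status, imaging, place_of
p=imaging.grab_frame("wrist")
for q in ["knob_grip"]:
    print(q,[( [round(float(c),4) for c in d["point"]],round(d["confidence"],2)) for d in place_of(p,q)][:3])
p=imaging.grab_frame("top")
for q in ["handle","lens","mix_vial","pigment_jar"]:
    print(q,[( [round(float(c),4) for c in d["point"]],round(d["confidence"],2)) for d in place_of(p,q)][:2])
s=status.observe(); print(s["tcp_pos"],s["eef_rot"])
E
```

```text
knob_grip [([0.4296, -0.0245, 0.1032], 0.98)]
handle [([0.5975, -0.1109, 0.1346], 0.64)]
lens [([0.6524, -0.1582, 0.0992], 0.62)]
mix_vial [([0.6401, -0.2432, 0.0038], 0.71), ([0.6385, -0.1702, 0.0007], 0.46)]
pigment_jar [([0.6676, 0.047, 0.0036], 0.74)]
[ 0.42683562 -0.0235377   0.1990327 ] [ 3.14119266e+00 -2.96093193e-04 -2.48809825e+00]
```

Call:
move_arm([
  [0,0,32,0],
  [0,0,32,0],
  [0,0,32,0],
  [0,0,11,0],
  [0,0,0,0],
])

```text
t: 14.4
tcp_pos: [0.4242, -0.0234, 0.0895]
eef_rot: [3.137, -0.005, -2.488]
wrist_force: [0.3, -0.0, 0.3]
finger_gap: 0.0498
gripper_force: 0.0
```

Call:
move_arm([
  [0,0,0,0],
  [0,0,0,0],
  [0,0,0,0],
  [0,0,0,0],
], gripper=15, squeeze=20)

```text
t: 14.73
tcp_pos: [0.4276, -0.0235, 0.0937]
eef_rot: [-3.139, 0.002, -2.488]
wrist_force: [-0.1, -0.1, 2.9]
finger_gap: 0.0178
gripper_force: 18.7
```

Call:
move_arm([
  [0,0,0,5],
  [0,0,0,5],
  [0,0,0,5],
  [0,0,0,5],
  [0,0,0,0],
])

```text
t: 15.15
tcp_pos: [0.4273, -0.0233, 0.0936]
eef_rot: [-3.141, 0.002, -2.839]
wrist_force: [-1.6, 0.3, 5.6]
finger_gap: 0.0152
gripper_force: 10.8
```

Call:
move_arm([
  [0,0,0,5],
  [0,0,0,5],
  [0,0,0,5],
  [0,0,0,0],
])

```text
t: 15.48
tcp_pos: [0.4269, -0.0228, 0.093]
eef_rot: [3.141, 0.002, -3.099]
wrist_force: [-0.1, 1.1, 1.2]
finger_gap: 0.015
gripper_force: 0.3
```

Call:
move_arm([
  [0,0,0,6],
  [0,0,0,6],
  [0,0,0,6],
  [0,0,0,0],
])

```text
t: 15.82
tcp_pos: [0.4267, -0.0232, 0.0926]
eef_rot: [3.141, 0.001, 2.872]
wrist_force: [-0.6, 0.3, 0.9]
finger_gap: 0.015
gripper_force: 0.0
```

Call:
move_arm([
  [0,0,0,5],
  [0,0,0,5],
  [0,0,0,3],
  [0,0,0,0],
  [0,0,0,0],
])

```text
t: 16.23
tcp_pos: [0.4266, -0.0232, 0.0925]
eef_rot: [3.141, 0.001, 2.648]
wrist_force: [-0.0, -0.3, -0.0]
finger_gap: 0.0152
gripper_force: 1.6
```

```bash
python3 - <<'E'
from cell import status, imaging, place_of
import cv2
p=imaging.grab_frame("wrist"); cv2.imwrite("pics/w5.png",p["color"][:,:,::-1])
for q in ["knob_grip"]:
    print(q,[( [round(float(c),4) for c in d["point"]],round(d["confidence"],2)) for d in place_of(p,q)][:3])
E
```

```text
knob_grip [([0.4307, -0.0253, 0.1025], 0.87)]
```

View pics/w5.png

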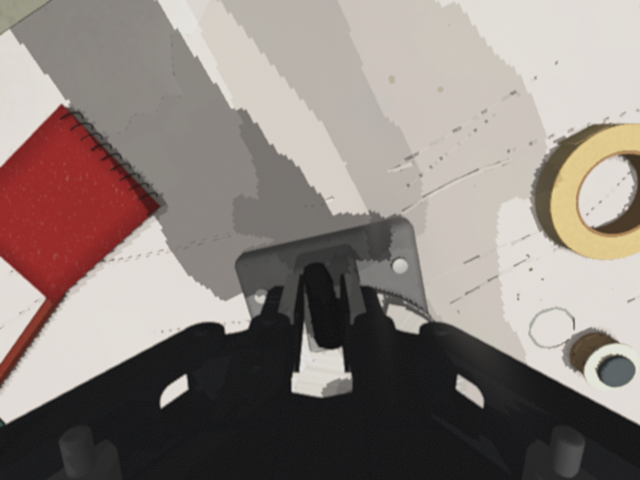

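Call:
move_arm([
  [0,0,0,4],
  [0,0,0,4],
  [0,0,0,0],
  [0,0,0,0],
])

```text
t: 16.67
tcp_pos: [0.427, -0.0225, 0.0926]
eef_rot: [3.141, 0.001, 2.512]
wrist_force: [0.9, 2.8, 3.1]
finger_gap: 0.0151
gripper_force: 35.5
```

```bash
python3 - <<'E'
from cell import status, imaging, place_of
s=status.observe(); print(s["wrist_force"],s["moment"],s["gripper_force"],s["finger_gap"])
p=imaging.grab_frame("wrist")
print([( [round(float(c),4) for c in d["point"]],round(d["confidence"],2)) for d in place_of(p,"knob_grip")][:3])
E
```

```text
[0.89442474 2.84978501 3.0510574 ] [ 0.50487432 -0.20159019  1.06460452] 35.500406187493354 0.015082147793166663
[([0.4321, -0.0249, 0.1006], 0.61)]
```

Call:
move_arm([
  [0,0,0,-5],
  [0,0,0,-5],
  [0,0,0,0],
])

```text
t: 17.02
tcp_pos: [0.4263, -0.0237, 0.0922]
eef_rot: [3.141, -0.0, 2.678]
wrist_force: [0.4, 2.1, 1.0]
finger_gap: 0.0152
gripper_force: 1.0
```

Call:
move_arm([
  [0,0,0,0],
  [0,0,0,0],
  [0,0,-30,0],
  [0,0,-36,0],
  [0,0,-36,0],
], gripper=50)

```text
t: 17.43
tcp_pos: [0.425, -0.0239, 0.1946]
eef_rot: [-3.14, -0.003, 2.676]
wrist_force: [1.2, 0.2, 0.7]
finger_gap: 0.0502
gripper_force: 0.0
```

Call:
move_arm([
  [0,0,0,0],
  [0,0,0,0],
  [0,0,0,0],
])

```text
t: 17.68
tcp_pos: [0.4257, -0.0235, 0.1938]
eef_rot: [-3.141, -0.001, 2.677]
wrist_force: [-0.2, -0.5, -0.3]
finger_gap: 0.0502
gripper_force: 0.0
```

```bash
python3 - <<'E'
from cell import status, imaging, place_of
import cv2
s=status.observe(); print(s["tcp_pos"],s["eef_rot"])
p=imaging.grab_frame("wrist"); cv2.imwrite("pics/w6.png",cv2.resize(p["color"][100:400,150:550,::-1],(800,600),interpolation=cv2.INTER_CUBIC))
print([( [round(float(c),4) for c in d["point"]],round(d["confidence"],2)) for d in place_of(p,"knob_grip")][:3])
p=imaging.grab_frame("top")
print([( [round(float(c),4) for c in d["point"]],round(d["confidence"],2)) for d in place_of(p,"handle")][:3])
E
```

```text
[ 0.4256525  -0.02354036  0.19385   ] [-3.14124926e+00 -1.01879772e-03  2.67712959e+00]
[([0.4348, -0.0225, 0.101], 0.87)]
[([0.5969, -0.1083, 0.1332], 0.95)]
```

View pics/w6.png

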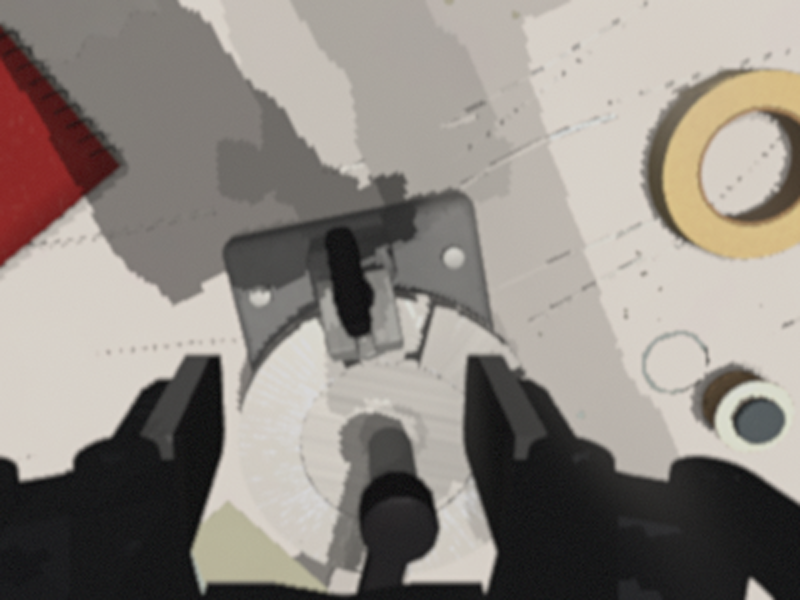

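The bar is back in line with the foot, so the knob is at about 0. The nearest notch shows beside the sleeve at (425,330). I'll go back to the handle and swing slowly until the plunger drops in.

Call:
move_arm([
  [0,0,0,6.9],
  [-38.3,4.5,0,0],
  [-38.3,4.5,0,0],
  [-38.3,4.5,0,0],
  [-38.3,4.5,0,0],
])

```text
t: 18.3
tcp_pos: [0.5651, -0.0933, 0.1931]
eef_rot: [-3.141, -0.002, 2.558]
wrist_force: [0.1, 0.7, 0.1]
finger_gap: 0.0503
gripper_force: 0.0
```

Call:
move_arm([
  [-38.3,4.5,0,0],
  [0,0,0,0],
  [0,0,26,0],
  [0,0,26,0],
  [0,0,26,0],
])

```text
t: 18.72
tcp_pos: [0.5982, -0.11, 0.1143]
eef_rot: [-3.141, -0.001, 2.558]
wrist_force: [-0.1, 0.3, -0.5]
finger_gap: 0.0502
gripper_force: 0.0
```

Call:
move_arm([
  [0,0,0,0],
  [0,0,0,0],
  [0,0,0,0],
  [0,0,0,0],
  [0,0,0,0],
], gripper=0, squeeze=25)

```text
t: 19.13
tcp_pos: [0.599, -0.1103, 0.1171]
eef_rot: [3.141, 0.001, 2.558]
wrist_force: [0.1, -1.6, -5.1]
finger_gap: 0.013
gripper_force: 25.0
```

Gripped. Now a slow swing in 0.5° rows.

Call:
move_arm([
  [0.1,-0.9,0,0],
  [0.1,-0.9,0,0],
  [0.1,-0.9,0,0],
  [0.1,-0.9,0,0],
  [0.1,-0.9,0,0],
])

```text
t: 19.55
tcp_pos: [0.5979, -0.1117, 0.117]
eef_rot: [3.138, 0.003, 2.559]
wrist_force: [6.0, 3.9, -6.4]
finger_gap: 0.0131
gripper_force: 25.1
```

Call:
move_arm([
  [0.1,-0.9,0,0],
  [0.1,-0.9,0,0],
  [0.1,-0.9,0,0],
  [0.1,-0.9,0,0],
  [0.1,-0.9,0,0],
])

```text
t: 19.97
tcp_pos: [0.5953, -0.1151, 0.1171]
eef_rot: [3.137, 0.003, 2.559]
wrist_force: [6.3, 4.2, -6.5]
finger_gap: 0.0129
gripper_force: 25.1
```

Call:
move_arm([
  [0.2,-0.9,0,0],
  [0.2,-0.9,0,0],
  [0.2,-0.8,0,0],
  [0.2,-0.8,0,0],
  [0.2,-0.8,0,0],
])

```text
t: 20.38
tcp_pos: [0.5924, -0.1186, 0.1171]
eef_rot: [3.138, 0.004, 2.559]
wrist_force: [6.2, 1.9, -6.0]
finger_gap: 0.013
gripper_force: 25.0
```

Call:
move_arm([
  [0.2,-0.8,0,0],
  [0.2,-0.8,0,0],
  [0.2,-0.8,0,0],
  [0.2,-0.8,0,0],
  [0.2,-0.8,0,0],
])

```text
t: 20.8
tcp_pos: [0.5893, -0.1216, 0.1171]
eef_rot: [3.138, 0.004, 2.559]
wrist_force: [7.3, 2.3, -6.1]
finger_gap: 0.0133
gripper_force: 25.0
```

Call:
move_arm([
  [0.2,-0.8,0,0],
  [0.2,-0.8,0,0],
  [0.2,-0.8,0,0],
  [0.3,-0.8,0,0],
  [0.3,-0.8,0,0],
])

```text
t: 21.22
tcp_pos: [0.5852, -0.1253, 0.1172]
eef_rot: [3.14, 0.003, 2.558]
wrist_force: [4.4, 0.3, -4.4]
finger_gap: 0.0129
gripper_force: 25.1
```

Call:
move_arm([
  [0.3,-0.8,0,0],
  [0.3,-0.8,0,0],
  [0.3,-0.8,0,0],
  [0,0,0,0],
])

```text
t: 21.55
tcp_pos: [0.5832, -0.1267, 0.1172]
eef_rot: [3.139, 0.004, 2.558]
wrist_force: [6.7, 1.5, -3.2]
finger_gap: 0.0128
gripper_force: 25.1
```

Call:
move_arm([
  [0.3,-0.8,0,0],
  [0.3,-0.8,0,0],
  [0.3,-0.8,0,0],
  [0,0,0,0],
])

```text
t: 21.88
tcp_pos: [0.5829, -0.127, 0.1172]
eef_rot: [3.137, 0.006, 2.559]
wrist_force: [10.8, 3.4, -7.1]
finger_gap: 0.0132
gripper_force: 25.0
```

Call:
move_arm([
  [0.3,-0.8,0,0],
  [0.3,-0.8,0,0],
  [0.3,-0.8,0,0],
  [0,0,0,0],
])

```text
t: 22.22
tcp_pos: [0.5826, -0.1272, 0.1173]
eef_rot: [3.134, 0.009, 2.56]
wrist_force: [15.5, 3.9, -9.5]
finger_gap: 0.0129
gripper_force: 25.0
```

```bash
python3 - <<'E'
from cell import imaging, place_of
p=imaging.grab_frame("top")
for q in ["knob_grip","handle","lens","mix_vial"]:
    print(q,[( [round(float(c),4) for c in d["point"]],round(d["confidence"],2)) for d in place_of(p,q)][:2])
E
```

```text
knob_grip []
handle []
lens [([0.6253, -0.185, 0.0993], 0.82), ([0.5224, -0.0515, 0.0019], 0.63)]
mix_vial [([0.6432, -0.2432, 0.0011], 0.58)]
```

Call:
move_arm([
  [-0.6,1.8,0,0],
  [-0.6,1.8,0,0],
  [-0.6,1.8,0,0],
  [-0.6,1.8,0,0],
  [0,0,0,0],
])

```text
t: 22.88
tcp_pos: [0.5836, -0.1263, 0.1171]
eef_rot: [-3.141, 0.002, 2.558]
wrist_force: [2.5, -1.8, 0.1]
finger_gap: 0.013
gripper_force: 25.7
```

Call:
move_arm([
  [-0.5,1.2,0,0],
  [-0.5,1.2,0,0],
  [-0.5,1.2,0,0],
  [0,0,0,0],
])

```text
t: 23.22
tcp_pos: [0.5859, -0.1245, 0.117]
eef_rot: [-3.14, 0.0, 2.558]
wrist_force: [-0.1, -3.7, 6.0]
finger_gap: 0.0131
gripper_force: 26.2
```

Call:
move_arm([
  [-0.5,1.2,0,0],
  [-0.5,1.2,0,0],
  [0,0,0,0],
  [0,0,0,0],
])

```text
t: 23.55
tcp_pos: [0.5861, -0.1242, 0.117]
eef_rot: [-3.137, -0.002, 2.557]
wrist_force: [-5.2, -5.5, 8.7]
finger_gap: 0.0129
gripper_force: 26.7
```

Call:
move_arm([
  [0.5,-1.2,0,0],
  [0,0,0,0],
  [0,0,0,0],
  [0,0,0,0],
], gripper=45)

```text
t: 23.88
tcp_pos: [0.5871, -0.1212, 0.1157]
eef_rot: [3.141, -0.002, 2.559]
wrist_force: [0.1, 0.1, -0.3]
finger_gap: 0.0452
gripper_force: 0.0
```

Call:
move_arm([
  [0,0,-30,0],
  [0,0,-40,0],
  [38,-4,0,0],
  [38,-4,0,0],
  [38,-4,0,0],
])

```text
t: 24.3
tcp_pos: [0.4848, -0.0686, 0.1865]
eef_rot: [3.141, 0.0, 2.558]
wrist_force: [-0.8, 1.2, 0.5]
finger_gap: 0.045
gripper_force: 0.0
```

Call:
move_arm([
  [38,-4,0,0],
  [0,0,0,0],
  [0,0,0,0],
])

```text
t: 24.55
tcp_pos: [0.4502, -0.0505, 0.1862]
eef_rot: [3.141, -0.001, 2.561]
wrist_force: [1.4, 0.3, -0.2]
finger_gap: 0.045
gripper_force: 0.0
```

```bash
python3 - <<'E'
from cell import imaging, place_of
import cv2
for n in ["wrist","top","scene"]:
    p=imaging.grab_frame(n); cv2.imwrite(f"pics/{n}9.png",p["color"][:,:,::-1])
    for q in ["knob_grip","handle","lens","mix_vial","magnifier"]:
        print(n,q,[( [round(float(c),4) for c in d["point"]],round(d["confidence"],2)) for d in place_of(p,q)][:2])
b=cv2.imread("pics/top9.png");a=cv2.imread("pics/wrist9.png")
c1=cv2.resize(b[180:330,230:380],(400,400),interpolation=cv2.INTER_CUBIC); c2=cv2.resize(a[90:390,170:470],(400,400))
cv2.imwrite("pics/end.png",cv2.hconcat([c1,c2]))
E
```

```text
wrist knob_grip [([0.4359, -0.0277, 0.0919], 0.75)]
wrist handle []
wrist lens []
wrist mix_vial []
wrist magnifier [([0.5177, -0.0486, 0.0002], 0.92)]
top knob_grip [([0.4163, 0.2693, 0.0019], 0.38)]
top handle [([0.5845, -0.1253, 0.1331], 0.73)]
top lens [([0.6335, -0.1789, 0.0987], 0.71)]
top mix_vial [([0.6408, -0.2433, 0.0022], 0.69)]
top magnifier []
scene knob_grip [([0.4342, -0.0267, 0.0881], 0.66)]
scene handle [([0.5842, -0.1255, 0.1316], 0.75)]
scene lens [([0.6338, -0.177, 0.0961], 0.68)]
scene mix_vial [([0.6426, -0.249, -0.0011], 0.82), ([0.6348, -0.1709, 0.0012], 0.47)]
scene magnifier [([0.5184, -0.0483, -0.0002], 0.94)]
```

View pics/end.png

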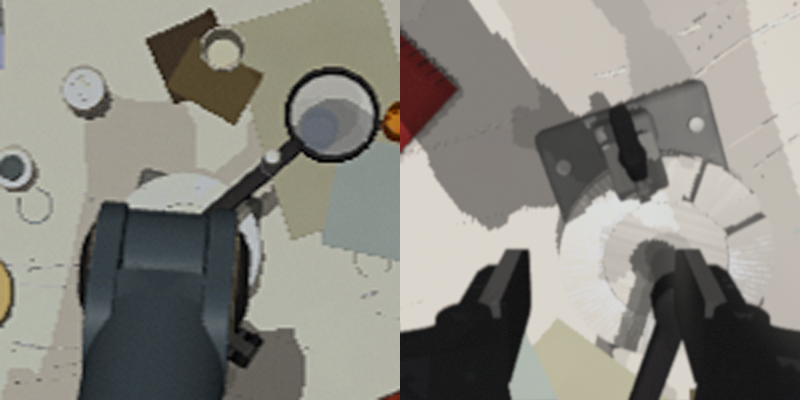

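In the end view the blue vial shows under the lens at (320,125), and lens and vial measure about 9 mm apart. The knob is aligned with the foot and back at its home height of about 90 mm. The arm resisted pushing in both directions, so it is locked. I'll hand in the job.

```bash
python3 -c "
from cell import ticket
print(ticket.close_job())"
```

```text
the job is handed in; nothing more can be done
None
```

I handed in the job at about 25 s: the plunger was parked and released on the way, and the magnifier is now locked with its lens about 9 mm from the centre of the blue vial, the plunger home and the knob twisted back; no verdict came back.

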